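# Slide the wide tin along the fence to the deposit reader

## Task

At the recycling point, bring the wide, low food tin to the deposit reader: push it along the aluminium fence, staying flat on the bench and close against the fence all the way, until it meets the reader's front. Push it steadily, do not bat it, and leave the slim tin and the glass jar standing where they are.

Things in the scene. Friction and masses are not known exactly. Their poses are not given: they have to be found in the camera images.
- wide_tin: the tin to move: plain steel food tin, 99 mm in diameter, 60 mm high (wider than high, too wide to grasp across), empty, about 0.11 kg, standing closed end up on the robot's side of the fence, 2 to 10 mm off it, its centre 200 to 290 mm short of the reader's front. It slides easily on the fence (friction 0.2), less so on the bench (0.6). Origin: centre of its underside; z up.
- guide: fixed aluminium fence (40 mm high, 430 long), grey reader box (85 high) square across its left end as seen from the robot. Origin: on the bench, inside corner of fence and reader. z up; y runs along the fence to the reader, whose flat front is the plane y=0 (x -130 to 20 mm); the fence's flat inner face is x=0. The tin's lane is at x<0, y<0; touching both, its centre is at x=y=-49.5 mm.
- slim_tin: bystander: plain steel food tin, 66 mm in diameter, 88 mm high (higher than wide), standing beside the lane or behind the fence. Origin: centre of its underside.
- jar: bystander: clear glass jar with a steel cap, 68 mm in diameter, 92 mm high, standing beside the lane or behind the fence. Origin: centre of its underside.
Mind the look-alikes: they are no part of the job. Leave any orange or red look-alike of the wide_tin alone.

How it is judged:
By the outcome, as a careful person would: the job done as asked, in the order asked, and still so for the second after the job is handed in, with the robot touching nothing.
It also fails if it takes over 38 s, if anything falls off the work surface, if the arm or the gripper's body presses on something with over 40 N, if the wrist force passes 120 N, or if a joint passes its speed limit or range.

## Robot

A 7-joint arm with a two-finger parallel gripper is mounted at the origin on the work surface. World frame = base frame: x ahead of the robot, y to its left, z up, the work surface at z = 0. Lengths are in m, angles in rad, forces in N, time in s.
With the tool pointing down it reaches from about 0.4 to 0.9 m from the base axis. Payload 5.6 kg.
Tool frame: the origin (TCP) lies midway between the tips of the shut fingers; the grasp point (between the pads) lies 19 mm behind it; z points along the fingers, y is the direction in which the jaws open and shut (so a half turn about z gives the same grasp; the last joint's range is limited). The gripper opens to 92 mm and grips with 3 to 60 N. Pads are 20 mm wide; open, the fingers measure 128 mm over their backs; the gripper's body (75 mm by 189 mm) begins 69 mm behind the grasp point.
Start: joints at [-1.24, 0.468, -0.012, 1.603, 0.006, 1.071, -0.056], TCP at [0.237, 0.605, 0.215] pointing down, gripper open.
Joint ranges: [-2.53, 2.53], [-0.31, 2.02], [-1.57, 1.55], [0.28, 2.44], [-1.29, 4.43], [0.15, 1.84], [-2.92, 2.92]. Speed limits (rad/s): [2.57, 2.57, 3.14, 3.14, 3.14, 3.14, 3.14].

## Interface

Orientations are given as a 3x3 rotation matrix whose columns are the frame's x, y, z axes.
In Python, from rig import observe, grab_frame, camera_info, env, look_for, trace, mark_of gives the robot as it stands.
- The arm moves only by the shell command python3 -m creep 'ROWS' [OPENING] [FORCE]. ROWS is JSON, one flat list of numbers, 4 for each row, row after row: the shift along the tool's x, y, z in units of 40 mm (1.0 is 40 mm), then the turn about the tool's z in units of 10 degrees (1.0 is 10 degrees). In form: [x, y, z, yaw, x, y, z, yaw, ...]. A call has 1 to 10 rows; each row shifts and turns the commanded pose from where the row before left it, along the tool's axes as they then stand; what a row does not reach is not made up. A row lasts 1/8 s, in which the tool goes at most 62.5 mm and 10.7 degrees, less where a joint would pass 70% of its speed; a pose out of reach is approached as far as the arm can. A call is refused whole if a number of a shift passes 1 or a number of a turn 1, either way. A call with a gripper value outside its range is refused whole. OPENING is the opening, from -1 (shut) to 1 (fully open), set as the call begins (- or left out, the last holds). The fingers move at their own pace and stop on an object; FORCE is the grip in N (left out, the last holds). Time passes only in rows, so rows that do not move let the fingers close. It gives the time, the measured TCP pose, the force and the opening at its end, in the units of the state.
- observe(): the state, without advancing time (a new reading comes with each control period).
- grab_frame(name): name is "scene" or "side" or "wrist"; returns the picture (480x640x3 uint8, red, green, blue); there is no depth.
- camera_info(name): a dict with "fx", "fy", "cx", "cy" (pixels), "dist_coeffs" ([k1, k2, p1, p2, k3] as OpenCV has them; the pictures are not rectified), "R" (3x3) and "t" (3): a world point X has camera coordinates R X + t. Camera axes: x right, y down, z forward; pixel columns grow to the right and rows downward; lengths in m; the calibration is good to about 2 mm. A picture is of the moment at which its call begins: read the wrist's pose just before it. camera_info takes no time and is no camera call; for the wrist camera it gives the pose at the moment of the call.
- env.finish_job(): hands the job in, once; it reports no verdict.
Trained networks look in the newest picture that a camera, given by its name, has taken for a name from the list of things; names that differ only in an ending like _2 or _b are one class to them, and where a whole thing is asked for, a point or a joint stands for the part that bears it (a point fixed in the world has none). Each returns a list of dicts, best first, with "confidence" (0 to 1); they miss things now and then, are a little off and sometimes report something else, mostly with a low value. They report only what shows in the picture. A call takes as long as a camera call. They do not tell look-alikes from the thing itself.
- look_for(thing, camera): "rect" ([left, top, right, bottom] in pixels, round what is visible of it).
- trace(thing, camera): "pixels" (480x640 bool, what is visible of it) and "rect" ([left, top, right, bottom] in pixels, round what is visible of it).
- mark_of(thing, camera): "location" ([row, column] in pixels: a listed point, or the origin of a listed thing).
The state is a dict: "time": time; "joint_pos": joint angles; "qvel": joint speeds; "joint_efforts": joint torques, N m; "eef_pos": TCP position; "tool_rot": TCP orientation; "force": force on the tool from outside, world axes, zero at the start; "torque": the same for the moment, N m; "opening": finger opening in m.
Only numpy, scipy, OpenCV 4.12 (cv2) and the standard library are available. Lean on these libraries where they do the work, as an engineer would, in place of code of your own. Each camera call takes 0.05 s, during which the arm holds its last target.

## Working session

There is one attempt and no reset: what is moved stays moved. The work goes in short steps, Python scripts to look and compute and a shell command to move; the robot and the scene stay as the last step left them, time stands still between calls to the robot, and variables do not carry over. Pictures are saved under pics/ and viewed, and the job is handed in when it is done.

```bash
ls; mkdir -p pics
python3 - <<'E'
from rig import *
import cv2
for c in ["scene","side"]:
    f=grab_frame(c); cv2.imwrite(f"pics/{c}0.png",f[:,:,::-1])
    for t in ["wide_tin","guide","slim_tin","jar"]:
        print(c,t,[(d["rect"],round(d["confidence"],2)) for d in look_for(t,c)], [(d["location"],round(d["confidence"],2)) for d in mark_of(t,c)])
s=observe();print(s["time"],s["eef_pos"],s["tool_rot"],s["opening"])
E
```

```text
pics
scene wide_tin [([151.9, 182.6, 208.3, 239.4], 0.94), ([210.3, 220.0, 271.1, 274.9], 0.91), ([177.5, 342.2, 252.2, 427.1], 0.7), ([92.2, 237.8, 163.4, 300.4], 0.64), ([153.5, 159.2, 453.9, 317.2], 0.22)] [([393.9, 218.3], 0.82), ([218.9, 184.0], 0.81), ([264.8, 239.7], 0.73), ([281.3, 132.9], 0.62)]
scene guide [([154.0, 161.3, 448.9, 318.1], 0.58)] [([243.2, 390.2], 0.65)]
scene slim_tin [([256.0, 159.0, 293.1, 210.4], 0.89)] [([200.8, 272.4], 0.76)]
scene jar [([247.6, 274.3, 296.9, 342.5], 0.71)] [([328.6, 271.9], 0.73)]
side wide_tin [([263.7, 265.7, 334.1, 349.6], 0.86), ([143.6, 338.3, 235.2, 428.4], 0.82), ([268.1, 385.4, 363.1, 479.2], 0.56)] [([398.5, 193.8], 0.75), ([450.5, 314.0], 0.68), ([319.5, 300.5], 0.64), ([337.1, 491.3], 0.62)]
side guide [([196.9, 119.2, 390.3, 408.1], 0.86)] [([193.6, 286.3], 0.87)]
side slim_tin [([145.6, 224.2, 207.9, 301.1], 0.9)] [([281.1, 184.2], 0.65)]
side jar [([380.6, 228.5, 431.5, 300.1], 0.73)] [([286.6, 402.9], 0.82)]
0.9 [0.23735263 0.6051197  0.21461631] [[-9.30933564e-01  3.65188579e-01  3.61616574e-05]
 [ 3.65188580e-01  9.30933564e-01  3.48043258e-05]
 [-2.09539583e-05  4.56063393e-05 -9.99999999e-01]] 0.09179471643107445
```

View pics/scene0.png

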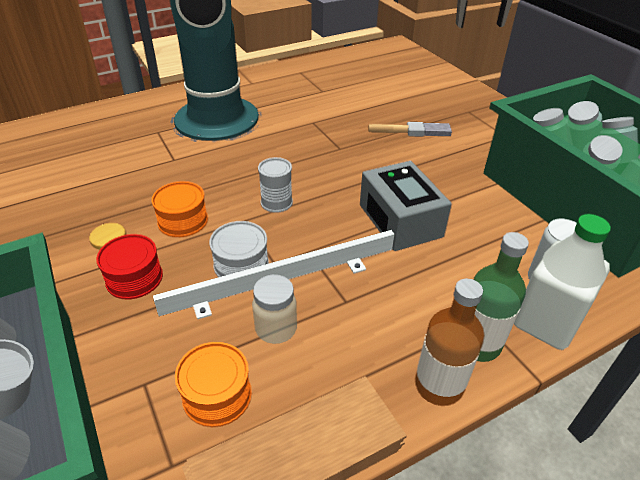

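View pics/side0.png

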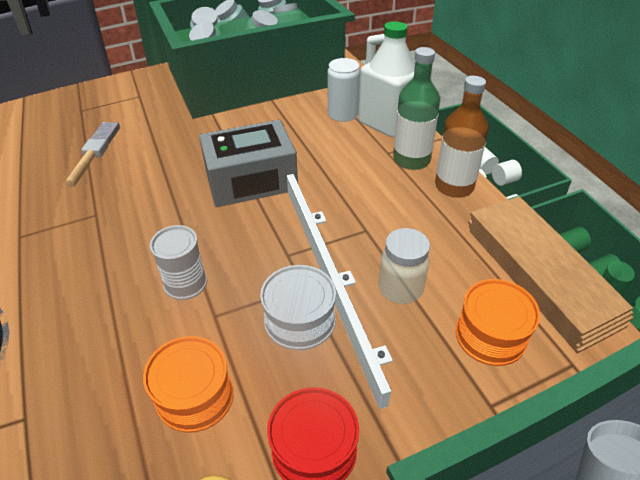

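```bash
cat > h.py <<'E'
import numpy as np, cv2
from rig import *
def KD(c):
    i=camera_info(c); K=np.array([[i["fx"],0,i["cx"]],[0,i["fy"],i["cy"]],[0,0,1.]])
    return K,np.array(i["dist_coeffs"],float),np.array(i["R"]),np.array(i["t"])
def back(c,uv,z):
    K,D,R,t=KD(c); p=cv2.undistortPoints(np.array(uv,float).reshape(-1,1,2),K,D).reshape(-1,2)
    d=np.c_[p,np.ones(len(p))]@R; o=-R.T@t
    return o+d*((z-o[2])/d[:,2])[:,None]
def proj(c,X):
    K,D,R,t=KD(c); return cv2.projectPoints(np.array(X,float).reshape(-1,1,3),cv2.Rodrigues(R)[0],t,K,D)[0].reshape(-1,2)
E
python3 - <<'E'
from h import *
np.set_printoptions(precision=4,suppress=True)
for c,b in [("scene",(130,140,470,330)),("side",(130,110,450,420))]:
    K,D,R,t=KD(c); print(c,"cam",-R.T@t, "base/tcp px",proj(c,[[0,0,0],[.237,.605,.215]]))
    im=cv2.imread(f"pics/{c}0.png")[b[1]:b[3],b[0]:b[2]]
    k=2.3 if c=="scene" else 1.9
    cv2.imwrite(f"pics/{c}z.png",cv2.resize(im,None,fx=k,fy=k,interpolation=cv2.INTER_CUBIC))
m={"scene":{"tin":(264.8,239.7),"guide":(243.2,390.2),"slim":(200.8,272.4),"jar":(328.6,271.9)},"side":{"tin":(319.5,300.5),"guide":(193.6,286.3),"slim":(281.1,184.2),"jar":(286.6,402.9)}}
for n in m["scene"]:
    print(n,*[back(c,[m[c][n][::-1]],0)[0] for c in m])
E
```

```text
scene cam [ 1.1592 -0.3403  0.6679] base/tcp px [[216.1253 118.8053]
 [479.0405  25.5878]]
side cam [ 0.3742 -0.5525  0.5915] base/tcp px [[-62.7864 355.6353]
 [ 37.5092  25.2087]]
tin [ 0.5159 -0.1434  0.    ] [ 0.5165 -0.1393  0.    ]
guide [0.5939 0.1291 0.    ] [0.5952 0.1244 0.    ]
slim [ 0.3743 -0.0136 -0.    ] [ 0.3817 -0.0038  0.    ]
jar [ 0.6731 -0.1519  0.    ] [ 0.6767 -0.1451  0.    ]
```

```bash
sleep 1
```

```text
(no output)
```

View pics/scenez.png

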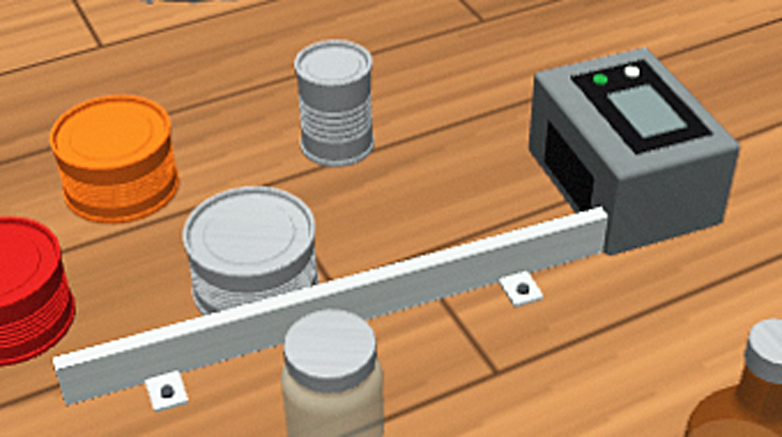

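View pics/sidez.png

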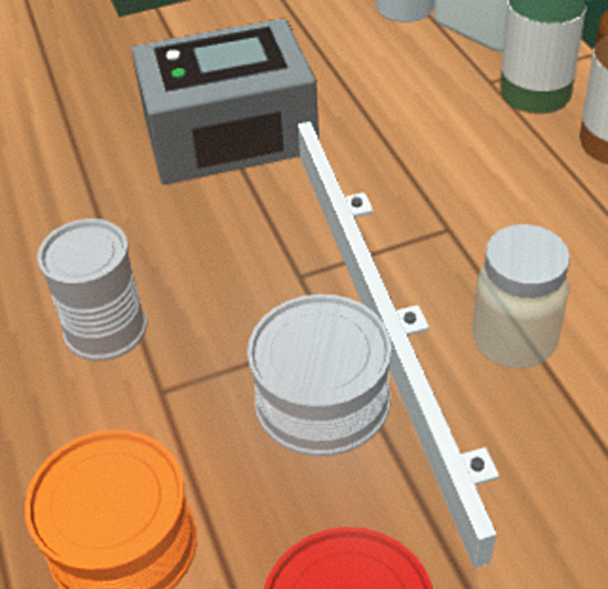

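```bash
cat > g.py <<'E'
from h import *
np.set_printoptions(precision=4,suppress=True)
def cp(c,p):
    b,k=((130,140),2.3) if c=="scene" else ((130,110),1.9)
    return (np.array(p,float)+.5)/k-.5+np.array(b)
P={"scene":{"f":[(55,357),(200,318),(400,263),(600,208)],"r":[(535,75),(572,126),(610,181)]},
   "side":{"f":[(299,127),(350,248),(400,366),(472,540)],"r":[(150,124),(230,112),(316,98)]}}
for c in P:
    f=back(c,cp(c,P[c]["f"]),.04); r=back(c,cp(c,P[c]["r"]),.085)
    vf,vr=f[-1]-f[0],r[-1]-r[0]
    print(c,"fence",f[:,:2].tolist(),np.degrees(np.arctan2(vf[1],vf[0])),np.linalg.norm(vf),"\n reader",r[:,:2].tolist(),np.degrees(np.arctan2(vr[1],vr[0])),np.linalg.norm(vr))
E
python3 g.py
python3 - <<'E'
from g import *
for c,e in [("scene",[(184,240),(315,235),(250,187),(248,280)]),("side",[(249,355),(391,352),(320,296),(322,418)])]:
    p=back(c,cp(c,e),.06)[:,:2]; print(c,p.tolist(),p.mean(0),np.linalg.norm(p[0]-p[1]),np.linalg.norm(p[2]-p[3]))
E
```

```text
scene fence [[0.5537649216379933, -0.3035185453396855], [0.5652851007502091, -0.20046969602361683], [0.5813027767647022, -0.04732000754929527], [0.5990876355064663, 0.12139368434797382]] 83.9116394745243 0.42732253782189117 
 reader [[0.4739192975201131, 0.13547935347933654], [0.5470199715110324, 0.12438807142737152], [0.6171808401265427, 0.11242529193242068]] -9.14182733965064 0.1451046496284073
side fence [[0.5976131586079936, 0.12050988560391329], [0.5796328359955238, -0.04010811795315217], [0.5660848329424206, -0.1625040682318361], [0.549413780299083, -0.303573899721027]] -96.48414596121067 0.4268140544135063 
 reader [[0.4666920828264707, 0.1217205932987595], [0.5333803665160021, 0.10912888324277348], [0.6069470133665249, 0.09728469965925024]] -9.883146508583458 0.1423676874812429
scene fence [[0.5537649216379933, -0.3035185453396855], [0.5652851007502091, -0.20046969602361683], [0.5813027767647022, -0.04732000754929527], [0.5990876355064663, 0.12139368434797382]] 83.9116394745243 0.42732253782189117 
 reader [[0.4739192975201131, 0.13547935347933654], [0.5470199715110324, 0.124
[... 275 characters left out ...]
27]] -96.48414596121067 0.4268140544135063 
 reader [[0.4666920828264707, 0.1217205932987595], [0.5333803665160021, 0.10912888324277348], [0.6069470133665249, 0.09728469965925024]] -9.883146508583458 0.1423676874812429
scene [[0.5035011848305307, -0.18784774165220774], [0.5436684920579324, -0.09913500861228056], [0.46973522885091157, -0.12148271919669262], [0.564814020041106, -0.16129414229473077]] [ 0.5204 -0.1424] 0.0973825527151238 0.10307728141195617
side [[0.46825767786315786, -0.12633451208856855], [0.5586090474459555, -0.16309972403277317], [0.5332239602720202, -0.09513191092304524], [0.49480103909822526, -0.19513958613901428]] [ 0.5137 -0.1449] 0.09754512184004682 0.10713475614211483
```

Run:
```python
from h import *
np.set_printoptions(precision=4,suppress=True)
for n,c,e in [("red","scene",[(128,257)]),("red","side",[(313,430)]),("or","scene",[(179,200)]),("or","side",[(187,378)])]:
    print(n,c,back(c,e,.06))
for c in ("scene","side"):   # candidate check crop centre px
    im=cv2.imread(f"pics/{c}0.png"); u,v=map(int,proj(c,[[.517,-.1437,.03]])[0]); print(c,u,v)
    cv2.imwrite(f"pics/crop_{c}.png",cv2.resize(im[v-50:v+50,u-50:u+50],None,fx=4,fy=4))
# plan
th=np.radians(158.58); tgt=np.array([.4926,-.2146]); s=observe(); d=tgt-s["eef_pos"][:2]; R=s["tool_rot"]
print("shift before turning, mm tool x,y:",R[:2,0]@d*1e3,R[:2,1]@d*1e3, "units",R[:2,0]@d/.04,R[:2,1]@d/.04)
```

```text
red scene [[ 0.4701 -0.3205  0.06  ]]
red side [[ 0.4594 -0.3229  0.06  ]]
or scene [[ 0.3605 -0.1982  0.06  ]]
or side [[ 0.3493 -0.2073  0.06  ]]
scene 238 253
side 301 308
shift before turning, mm tool x,y: -536.9706176057354 -669.8911518089226 units -13.424265440143385 -16.747278795223064
```

View pics/crop_side.png

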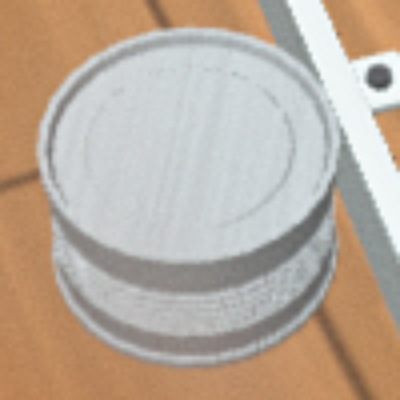

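Candidates for the wide tin in the scene picture are steel (238,253), orange (179,208), orange (213,383), red (129,266) and the taller slim tin (275,185). I choose the plain steel one at (238,253). The crop shows a plain steel tin, wide and low, closed end up, just off the fence.

```bash
python3 -m creep '[-1,-0.7,0,0,-1,-0.7,0,0,-1,-0.7,0,0,-1,-0.7,0,0,-1,-0.7,0,0,-0.75,-1,0,0,-0.75,-1,0,0,-0.75,-1,0,0,-0.75,-1,0,0,-0.75,-1,0,0]' -1 20
```

```text
time: 2.15
eef_pos: [0.4395, 0.1593, 0.215]
tool_rot: [[-0.931, 0.365, 0.001], [0.365, 0.931, 0.001], [-0.001, 0.001, -1.0]]
force: [0.9, 0.5, 0.8]
opening: 0.0002
```

```bash
python3 -m creep '[-0.52,-0.91,0,0,-0.52,-0.91,0,0,-0.52,-0.91,0,0,-0.52,-0.91,0,0,-0.52,-0.91,0,0,-0.52,-0.91,0,0,-0.52,-0.91,0,0,-0.52,-0.91,0,0,-0.52,-0.91,0,0,0,0,0,0]'; python3 -m creep '[0,0,0,1,0,0,0,1,0,0,0,1,0,0,0,1,0,0,0,1,0,0,0,1,0,0,0,1,0,0,0,1,0,0,0,0.76,0,0,0,0]'
python3 - <<'E'
from h import *
for c in ("wrist","scene"):
    cv2.imwrite(f"pics/{c}1.png",grab_frame(c)[:,:,::-1])
s=observe(); R=s["tool_rot"]; print(s["eef_pos"],s["time"],np.degrees(np.arctan2(R[1,0],R[0,0])),s["joint_pos"])
E
```

```text
time: 3.4
eef_pos: [0.4933, -0.2161, 0.2148]
tool_rot: [[-0.929, 0.37, 0.0], [0.37, 0.929, -0.002], [-0.001, -0.002, -1.0]]
force: [0.1, 0.9, 0.3]
opening: 0.0005
time: 4.65
eef_pos: [0.4938, -0.2112, 0.2145]
tool_rot: [[0.323, 0.946, -0.0], [0.946, -0.323, 0.001], [0.001, -0.0, -1.0]]
force: [1.2, 0.7, 0.2]
opening: 0.0002
[ 0.4937787  -0.21161646  0.21454271] 4.75 71.18499596958385 [-0.28541231  0.32932519  0.77291329  1.91845058 -0.27221852  1.00064533
  0.281151  ]
```

View pics/wrist1.png

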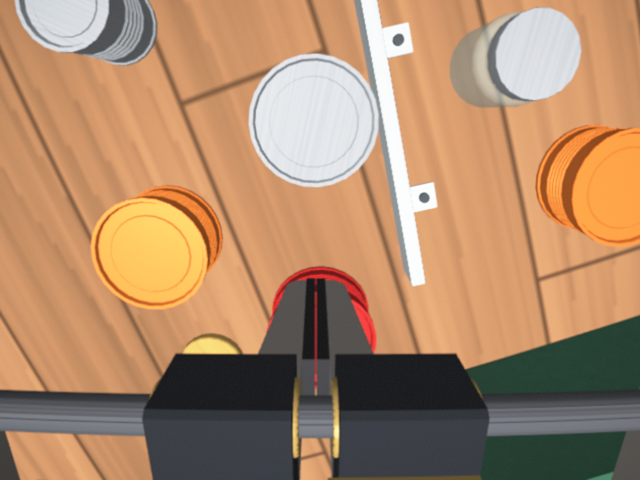

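View pics/scene1.png

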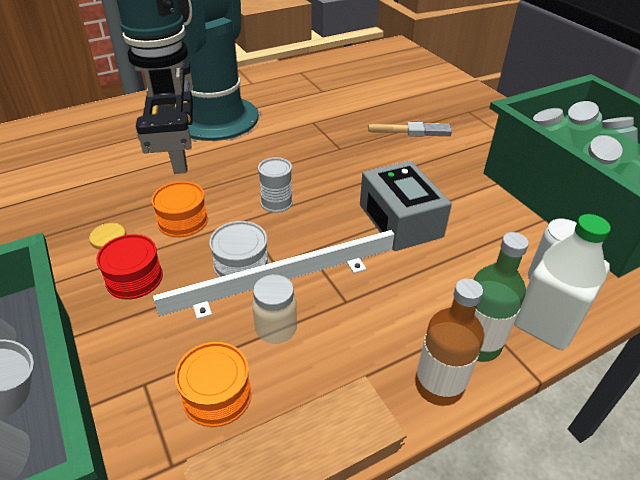

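Wrist view: tin top at about (314,120), inner fence edge from (359,0) to (411,284), and red tin at about (322,310) behind the fingers. I'll measure from this view.

Run:
```python
from h import *
np.set_printoptions(precision=4,suppress=True)
im=cv2.imread("pics/wrist1.png")
cv2.imwrite("pics/w1z.png",cv2.resize(im[0:300,230:450],None,fx=2,fy=2,interpolation=cv2.INTER_CUBIC))
tin=back("wrist",[(249.5,121),(378.5,119),(313,54),(315,186)],.06)[:,:2]; print(tin.mean(0),np.ptp(tin,0),np.linalg.norm(tin[0]-tin[1]),np.linalg.norm(tin[2]-tin[3]))
f=back("wrist",[(359,0),(411,284)],.04)[:,:2]; v=(f[1]-f[0])/np.linalg.norm(f[1]-f[0]); c=tin.mean(0)
print(f,np.degrees(np.arctan2(-v[1],-v[0])),"dist",abs(np.cross(v,c-f[0])))
r=back("wrist",[(322,310),(153,252)],.06); print(r)
```

```text
[ 0.5173 -0.1416] [0.0934 0.093 ] 0.09811005655315959 0.0977404841926836
[[ 0.5782 -0.068 ]
 [ 0.5545 -0.3046]] 84.27335230810321 dist 0.05324318769370539
[[ 0.473  -0.2935  0.06  ]
 [ 0.356  -0.1979  0.06  ]]<stdin>:7: DeprecationWarning: Arrays of 2-dimensional vectors are deprecated. Use arrays of 3-dimensional vectors instead. (deprecated in NumPy 2.0)
```

View pics/w1z.png

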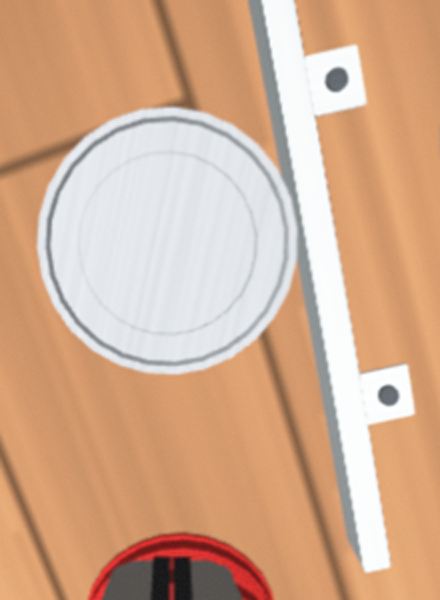

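```bash
python3 -m creep '[0,0,0.8,0,0,0,0.8,0,0,0,0.8,0,0,0,0.8,0,0,0,0.8,0,0,0,0.5,0,0,0,0.3,0,0,0,0.15,0,0,0,0,0]'
python3 - <<'E'
from h import *
for c in ("scene","side"):
    cv2.imwrite(f"pics/{c}2.png",grab_frame(c)[:,:,::-1])
s=observe(); print(s["eef_pos"],s["time"],s["force"])
E
```

```text
time: 5.88
eef_pos: [0.494, -0.2127, 0.0169]
tool_rot: [[0.326, 0.945, 0.001], [0.945, -0.326, -0.0], [0.0, 0.001, -1.0]]
force: [0.2, -0.6, 0.1]
opening: 0.0006
[ 0.49422361 -0.21277667  0.01728496] 5.975 [ 0.17580092 -0.20315212  0.13292814]
```

View pics/side2.png

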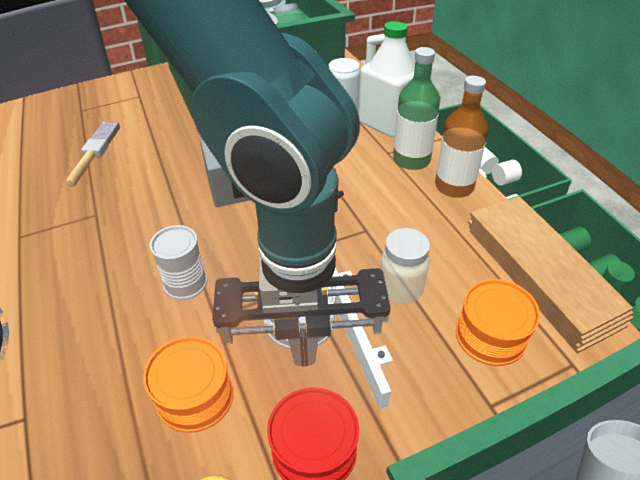

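```bash
python3 -m creep '[0.12,0,0,0,0.12,0,0,0,0.12,0,0,0,0.12,0,0,0,0.12,0,0,0,0.12,0,0,0,0.12,0,0,0,0.12,-0.015,0,0,0.12,-0.028,0,0,0.12,-0.028,0,0]'
python3 - <<'E'
from h import *
for c in ("scene","wrist"):
    cv2.imwrite(f"pics/{c}3.png",grab_frame(c)[:,:,::-1])
s=observe(); R=s["tool_rot"];print(s["eef_pos"],s["time"],s["force"],np.degrees(np.arctan2(R[1,0],R[0,0])))
E
```

```text
time: 7.22
eef_pos: [0.5066, -0.1659, 0.0166]
tool_rot: [[0.326, 0.945, -0.0], [0.945, -0.326, 0.0], [0.0, -0.0, -1.0]]
force: [-0.4, -0.8, -0.2]
opening: 0.001
[ 0.50671832 -0.16539262  0.01651618] 7.325 [-0.9436671   0.24179139  0.47695012] 71.03568664123499
```

View pics/wrist3.png

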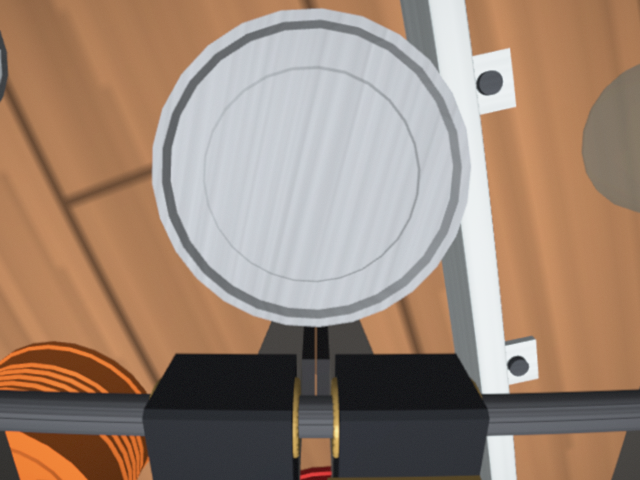

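View pics/scene3.png

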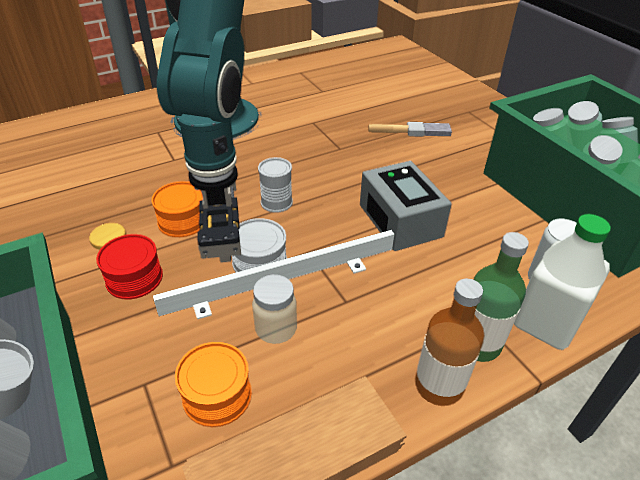

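```bash
cat > w.py <<'E'
from h import *
import sys
np.set_printoptions(precision=4,suppress=True)
def meas(tinpx,fpx):
    tin=back("wrist",tinpx,.06)[:,:2]; f=back("wrist",fpx,.04)[:,:2]; v=(f[0]-f[1])/np.linalg.norm(f[1]-f[0]); c=tin.mean(0); d=c-f[1]
    print("tin",c,"diam",np.linalg.norm(tin[0]-tin[1]),np.linalg.norm(tin[2]-tin[3]),"fence ang",np.degrees(np.arctan2(v[1],v[0])),"dist",abs(v[0]*d[1]-v[1]*d[0]), f.tolist())
E
python3 - <<'E'
from w import *
meas([(153,167),(470,167),(312,9),(312,327)],[(429,0),(486,390)])
E
```

```text
tin [ 0.5264 -0.1069] diam 0.09737736949571595 0.09862683325571864 fence ang 84.71993242348634 dist 0.04944455242829232 [[0.5796707764428419, -0.06801596014160806], [0.5656815609110114, -0.2193876505797125]]
```

```bash
python3 -m creep '[0.146,-0.033,0,0,0.146,-0.033,0,0,0.146,-0.033,0,0,0.146,-0.033,0,0,0.146,-0.033,0,0,0.146,-0.033,0,0,0.146,-0.033,0,0,0.146,-0.033,0,0,0.146,-0.033,0,0,0.146,-0.033,0,0]'
python3 - <<'E'
from h import *
for c in ("scene","wrist"):
    cv2.imwrite(f"pics/{c}4.png",grab_frame(c)[:,:,::-1])
s=observe(); R=s["tool_rot"];print(s["eef_pos"],s["time"],s["force"],np.degrees(np.arctan2(R[1,0],R[0,0])))
E
```

```text
time: 8.57
eef_pos: [0.5132, -0.1064, 0.0166]
tool_rot: [[0.326, 0.945, 0.0], [0.945, -0.326, -0.0], [-0.0, 0.0, -1.0]]
force: [-0.8, -0.8, 0.3]
opening: 0.0007
[ 0.51331605 -0.10573167  0.01651027] 8.675 [0.37961084 0.71437237 0.83616326] 71.04925002166402
```

View pics/wrist4.png

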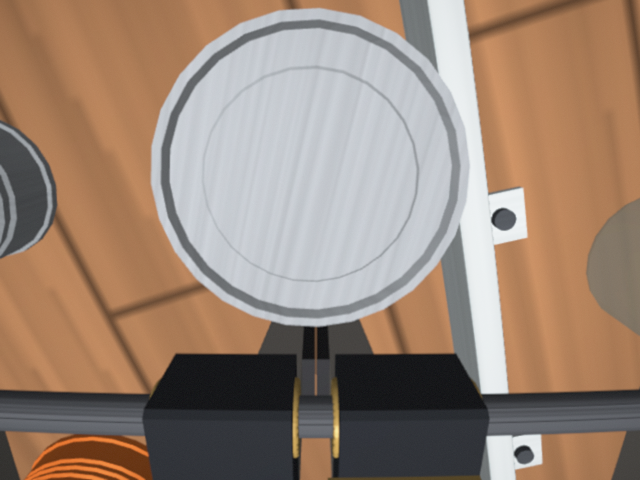

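```bash
python3 -m creep '[0.146,-0.033,0,0,0.146,-0.033,0,0,0.146,-0.033,0,0,0.146,-0.033,0,0,0.146,-0.033,0,0,0.146,-0.033,0,0,0.146,-0.033,0,0,0.146,-0.033,0,0,0.146,-0.033,0,0,0.146,-0.033,0,0]';  python3 -m creep '[0.146,-0.033,0,0,0.146,-0.033,0,0,0.146,-0.033,0,0,0.146,-0.033,0,0,0.146,-0.033,0,0,0.146,-0.033,0,0,0.1,-0.022,0,0]'
python3 - <<'E'
from h import *
for c in ("scene","wrist","side"):
    cv2.imwrite(f"pics/{c}5.png",grab_frame(c)[:,:,::-1])
s=observe(); R=s["tool_rot"];print(s["eef_pos"],s["time"],s["force"],np.degrees(np.arctan2(R[1,0],R[0,0])))
E
```

```text
time: 9.93
eef_pos: [0.5198, -0.0468, 0.0166]
tool_rot: [[0.326, 0.945, 0.0], [0.945, -0.326, 0.0], [0.0, 0.0, -1.0]]
force: [0.1, 0.6, -0.1]
opening: 0.0003
time: 10.8
eef_pos: [0.5241, -0.007, 0.0166]
tool_rot: [[0.326, 0.946, -0.0], [0.946, -0.326, 0.0], [0.0, -0.0, -1.0]]
force: [-0.1, -0.1, -0.2]
opening: 0.0004
[ 0.52420111 -0.00715132  0.01657062] 10.95 [-0.37504161 -0.45769197 -1.4763677 ] 71.0071603291614
```

View pics/wrist5.png

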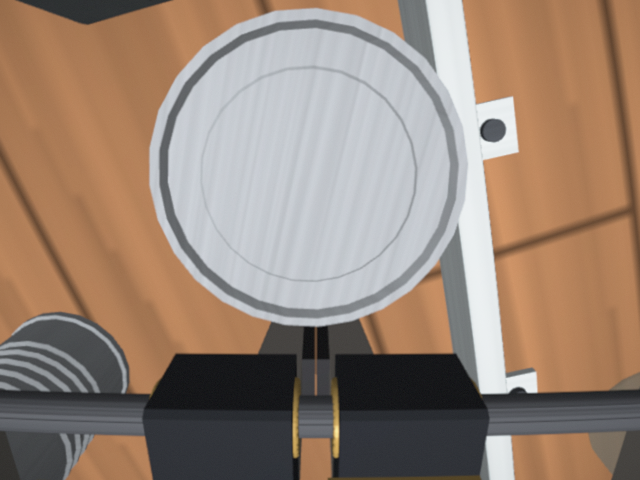

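View pics/scene5.png

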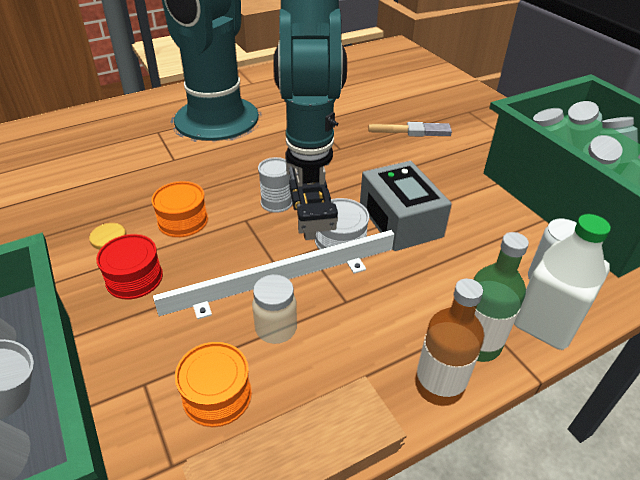

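```bash
python3 -m creep '[0.08,-0.018,0,0,0.08,-0.018,0,0,0.08,-0.018,0,0,0.08,-0.018,0,0,0.08,-0.018,0,0,0.08,-0.018,0,0,0,0,0,0]'
python3 - <<'E'
from h import *
for c in ("scene","wrist"):
    cv2.imwrite(f"pics/{c}6.png",grab_frame(c)[:,:,::-1])
s=observe();print(s["eef_pos"],s["time"],s["force"])
E
```

```text
time: 11.82
eef_pos: [0.5264, 0.0125, 0.0166]
tool_rot: [[0.325, 0.946, 0.0], [0.946, -0.325, 0.0], [0.0, 0.0, -1.0]]
force: [0.1, 0.3, -0.2]
opening: 0.0
[0.52638284 0.012173   0.01662402] 11.925 [-0.37345339 -0.32498311  0.32554619]
```

View pics/wrist6.png

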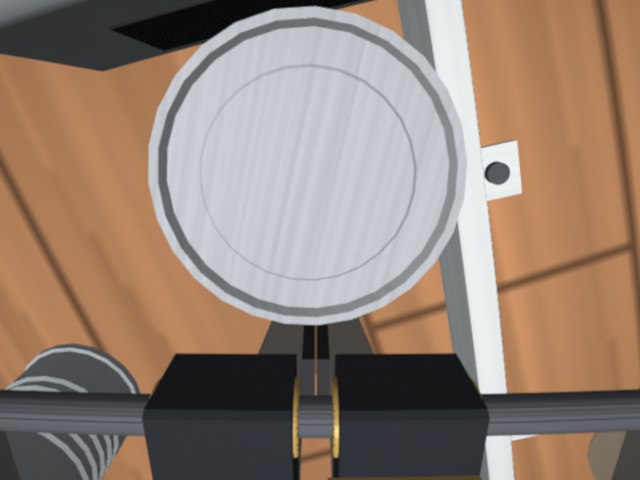

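Run:
```python
from w import *
meas([(149,166),(467,166),(309,7),(309,325)],[(424,0),(481,390)])
print(back("wrist",[(103,70),(160,57),(0,52)],0))
p=back("wrist",[(103,70)],0)[0][:2]
O=p+.130*np.array([np.sin(np.radians(84)),-np.cos(np.radians(84))]); print("O",O, "goal", O-.0495*np.array([.9945,-.1045])-.0495*np.array([.1045,.9945]))
```

```text
tin [0.5453 0.0714] diam 0.0976704556841438 0.09842511839927251 fence ang 84.48714867126681 dist 0.048607083748209094 [[0.5978561917391044, 0.11002838681831509], [0.5832608589382939, -0.04119440415796462]]
[[0.4728 0.135  0.    ]
 [0.4984 0.1312 0.    ]
 [0.4325 0.1581 0.    ]]
O [0.6021 0.1214] goal [0.5476 0.0773]
```

```bash
for i in 1; do python3 -m creep '[0.05,-0.011,0,0,0.05,-0.011,0,0,0.05,-0.011,0,0,0,0,0,0]'; done; python3 -m creep '[0.03,-0.007,0,0,0,0,0,0]'
python3 - <<'E'
from h import *
cv2.imwrite(f"pics/wrist7.png",grab_frame("wrist")[:,:,::-1])
s=observe();print(s["eef_pos"],s["time"],s["force"])
E
```

```text
time: 12.42
eef_pos: [0.5271, 0.0185, 0.0166]
tool_rot: [[0.326, 0.946, 0.0], [0.946, -0.326, 0.0], [0.0, 0.0, -1.0]]
force: [0.4, -0.1, -0.1]
opening: 0.0007
time: 12.68
eef_pos: [0.5272, 0.0195, 0.0166]
tool_rot: [[0.326, 0.945, 0.0], [0.945, -0.326, 0.0], [0.0, 0.0, -1.0]]
force: [-0.4, -0.3, 0.4]
opening: 0.0005
[0.52715824 0.01951027 0.0165817 ] 12.725 [ 0.28024034  0.57396693 -0.76337607]
```

View pics/wrist7.png

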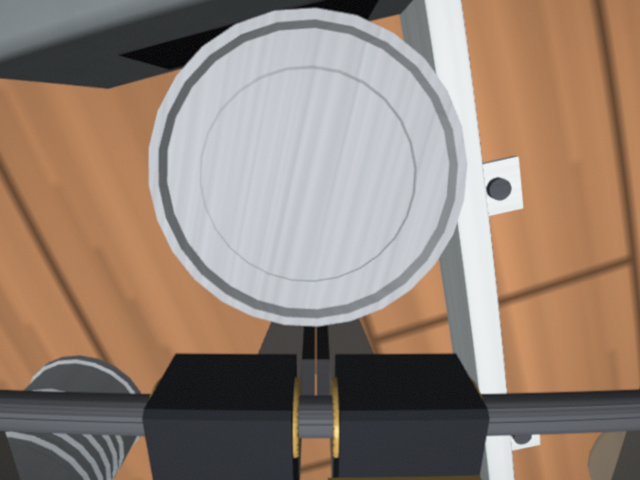

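```bash
for i in 1; do python3 -m creep '[0.025,-0.006,0,0,0.025,-0.006,0,0,0,0,0,0]'|grep -E "eef|force";python3 -m creep '[0.025,-0.006,0,0,0,0,0,0]'|grep -E "eef|force"; python3 -m creep '[0.025,-0.006,0,0,0,0,0,0]'|grep -E "eef|force"; done
python3 - <<'E'
from h import *
cv2.imwrite(f"pics/wrist8.png",grab_frame("wrist")[:,:,::-1])
s=observe();print(s["eef_pos"],s["time"],s["force"],s["joint_efforts"])
E
```

```text
eef_pos: [0.5271, 0.0203, 0.0166]
force: [-2.2, -4.8, 0.7]
eef_pos: [0.5271, 0.0203, 0.0166]
force: [-1.0, -7.4, 1.7]
eef_pos: [0.5271, 0.0203, 0.0166]
force: [-2.4, -9.5, 2.1]
[0.52707971 0.02034958 0.0166278 ] 13.65 [-2.72358768 -9.94400564  1.57508972] [-4.91064504e+00 -4.57162535e+01  2.99480774e+00 -1.57687801e+01
 -1.65567677e+00  5.59440348e-01 -2.38120614e-02]
```

View pics/wrist8.png

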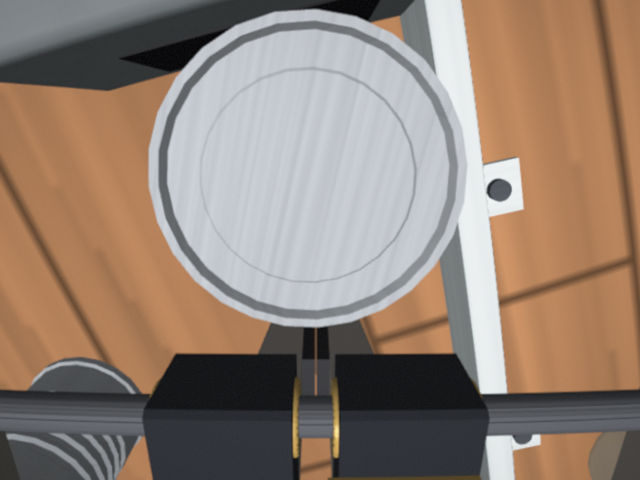

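The fingers stopped moving and the force rose to about 10 N, so the tin has met the reader. I'll back off along the face normal, then rise.

```bash
python3 -m creep '[-0.05,0,0,0,-0.1,0,0,0,-0.2,0,0,0,-0.3,0,0,0,-0.3,0,0,0,0,0,0,0]'; python3 -m creep '[0,0,-0.5,0,0,0,-0.8,0,0,0,-0.8,0,0,0,-0.8,0,-0.5,0,-0.5,0,-1,0,0,0,-1,0,0,0,-1,0,0,0,-0.5,0,0,0,0,0,0,0]'
python3 - <<'E'
from h import *
for c in ("scene","wrist","side"):
    cv2.imwrite(f"pics/{c}9.png",grab_frame(c)[:,:,::-1])
s=observe();print(s["eef_pos"],s["time"],s["force"])
E
```

```text
time: 14.4
eef_pos: [0.5147, -0.0138, 0.0167]
tool_rot: [[0.328, 0.945, -0.0], [0.945, -0.328, -0.0], [-0.0, -0.0, -1.0]]
force: [0.2, -0.5, -0.1]
opening: 0.0004
time: 15.65
eef_pos: [0.4629, -0.1647, 0.1537]
tool_rot: [[0.329, 0.944, 0.002], [0.944, -0.329, 0.0], [0.001, 0.001, -1.0]]
force: [0.8, 0.2, -0.2]
opening: 0.0004
[ 0.46367891 -0.16235441  0.15298677] 15.8 [0.29287334 1.31446207 0.21251855]
```

View pics/wrist9.png

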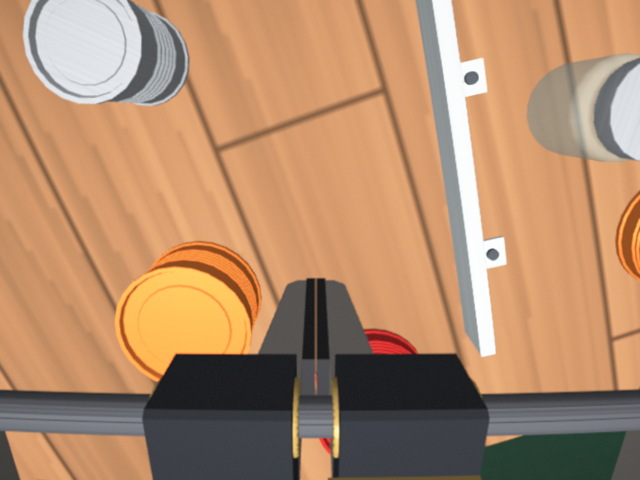

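View pics/scene9.png

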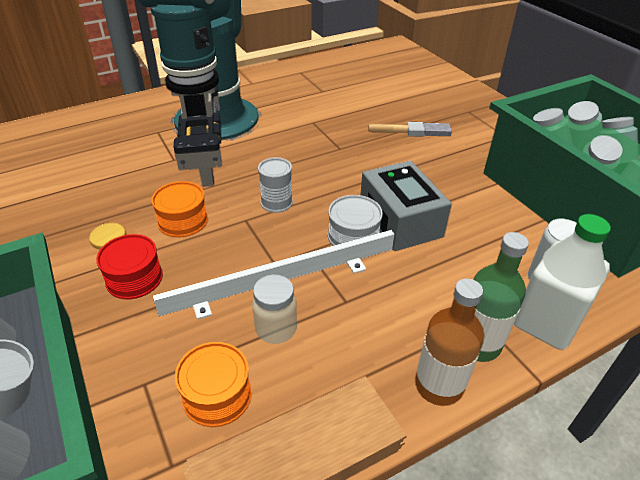

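View pics/side9.png

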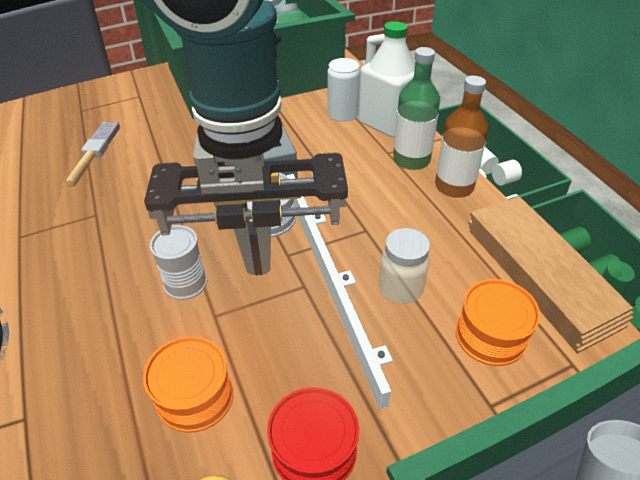

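Run:
```python
from h import *
np.set_printoptions(precision=4,suppress=True)
a=cv2.imread("pics/scene0.png").astype(int);b=cv2.imread("pics/scene9.png").astype(int);d=abs(a-b).max(2)
for n,(l,t,r,m) in {"slim":(256,159,293,210),"jar":(248,275,297,342),"bg bench":(430,140,470,160)}.items(): print(n,d[t:m,l:r].mean(),np.percentile(d[t:m,l:r],99))
print([(x["location"],round(x["confidence"],2)) for x in mark_of("wide_tin","scene")])
cv2.imwrite("pics/s9z.png",cv2.resize(b[150:270,300:460].astype(np.uint8),None,fx=4.5,fy=4.5,interpolation=cv2.INTER_CUBIC))
print(proj("scene",[[.5476,.0773,.06]]), back("scene",[(355.5,214)],.06))
```

```text
slim 3.81293057763646 9.0
jar 3.792263173926287 9.0
bg bench 3.9325 9.0
[([395.5, 219.9], 0.95), ([234.8, 351.8], 0.78), ([216.2, 181.7], 0.77), ([280.0, 131.9], 0.74)]
[[355.7704 212.8143]] [[0.5503 0.0751 0.06  ]]
```

View pics/s9z.png

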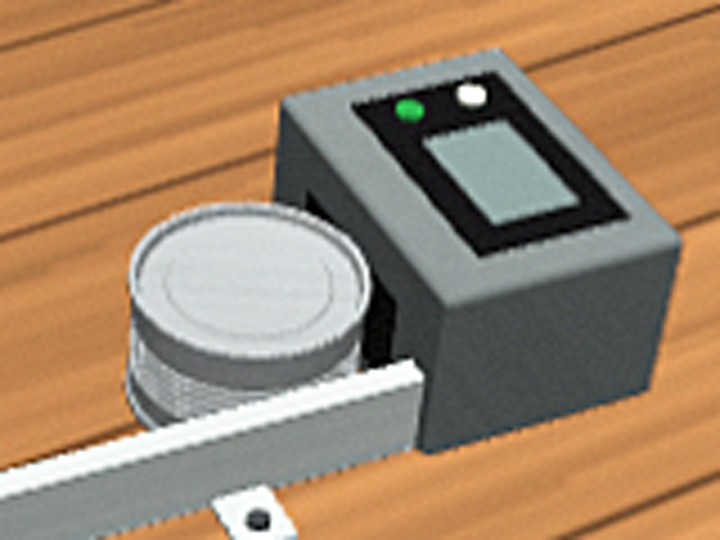

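The tin stands flat in the corner, at the position I computed for it. The slim tin and the jar are unchanged to within pixel noise, so I'm handing in.

```bash
python3 -c "
from rig import *
print(env.finish_job())"
```

```text
the job is handed in; nothing more can be done
None
```

The plain steel wide tin is at the deposit reader, flat on the bench and touching both the reader's front and the fence. I pushed it with the shut fingers at 48 mm/s or less, in several strokes with short stops between them. The fingers were turned about 13° towards the fence so that they held the tin against it.

- **Contact:** the fingers stopped moving and the force rose to about 10 N, so the tin had met the reader. I then backed off without disturbing it.
- **Final position:** the scene picture puts the tin at (0.550, 0.075). The corner position I worked out is (0.548, 0.077), which agrees within the calibration error.
- **Along the fence:** mid-push, the tin's centre measured 48.6 to 49.4 mm from the fence, against 49.5 mm when touching. The small deficit is measurement error.
- **Bystanders:** the slim tin and the jar are unchanged to within picture noise, and I left the orange and red look-alikes alone.
- **Time:** I handed in at about 16 s of the 38 s allowed, with the arm clear of everything.
- **Disagreement:** my first estimates of the reader's front differed by about 15 mm between the scene and side cameras. I settled that with the wrist camera and the contact force.

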